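# Power off, point and call, then point out the phone to open

### The arm

A 6-joint arm with a two-finger parallel gripper is mounted at the origin on a cart in front of the work surface, level with it; the furniture and walls round the work are solid. World frame = base frame: x ahead of the robot, y to its left, z up, the work surface at z = 0. Lengths are in m, angles in rad, forces in N, time in s.
With the tool pointing down it reaches from about 0.35 to 1 m from the base axis. Payload 7.1 kg.
Tool frame: the origin (TCP) lies between the finger pads, 19 mm behind the fingertips; this is the grasp point; z points along the fingers, y is the line along which they close (so a half turn about z gives the same grasp; the last joint's range is limited). The gripper opens to 85 mm and grips with 20 to 120 N. Pads are 22 mm wide; open, the fingers measure 114 mm over their backs; the gripper's body (76 mm by 85 mm) begins 54 mm behind the grasp point. The pads swing forward as they close: fully open they stand 13 mm farther back than shut.
Start: joints at [-1.127, 0.423, 1.63, -0, 1.089, -0.019], TCP at [0.279, -0.559, 0.25] pointing down, gripper open.
Joint ranges: [-3, 3], [-0.9, 2.11], [0.09, 2.58], [-1.31, 4.45], [0.11, 2.69], [-2.54, 2.54]. Speed limits (rad/s): [2.39, 2.39, 3.01, 3.14, 3.14, 3.14].

### API

Orientations are given as a rotation vector (axis times angle).
In Python, from rig import manip, viewer, order gives the robot as it stands (manip), with the cameras (viewer) and the job (order). Calls block until the motion is done:
- manip.move_to(position, orientation): joint-space move of the TCP to a pose.
- manip.servo_line(position, orientation=None, rate=0.15): straight line of the TCP; orientation=None keeps the orientation; rate is the mean speed in m/s.
- manip.set_joints(angles): joint-space move.
- manip.command_gripper(opening, f_grip=None): finger opening in m; f_grip is the grip in N (None keeps the last); returns when the fingers have stopped.
- manip.hold(seconds).
- manip.solve_ik(position, orientation): joint angles nearest the present ones, or None.
- viewer.camera(name): name is "side" or "top" or "wrist"; returns a dict with "image" (480x640x3 uint8, red, green, blue), "fx", "fy", "cx", "cy" (pixels), "k1" (the pictures are not rectified: a ray, as slopes to the right and down, at radius r is drawn at 1 + k1 r^2 times it, then the intrinsics apply), "cam_to_world" (4x4, takes a point from camera to world coordinates); the wrist camera has in their place "mount" (4x4, takes a point from camera to tool coordinates, whose origin is the TCP and whose axes are the flange's). Camera axes: x right, y down, z forward; pixel columns grow to the right and rows downward; lengths in m; the calibration is good to about 2 mm. A picture is of the moment at which its call begins: read the wrist's pose just before it. There is no depth.
A pose or a line that the arm cannot do raises manip.IKError and nothing moves.
- order.sign_off(): hands the job in; it is judged then, once.
Readings, each from a call of its own:
- manip.get_time(): time.
- manip.get_joint_positions(): joint angles.
- manip.get_joint_vel(): joint speeds.
- manip.get_tau(): joint torques, N m.
- manip.get_position(): TCP position.
- manip.get_ee_rot(): TCP orientation.
- manip.get_contact_force(): force on the tool from outside, world axes, zero at the start.
- manip.get_torque(): the same for the moment, N m.
- manip.get_width(): finger opening in m.
- manip.get_grip_force(): force on a finger pad.
Only numpy, scipy, OpenCV 4.12 (cv2) and the standard library are available. Lean on these libraries where they do the work, as an engineer would, in place of code of your own. Each camera call takes 0.05 s, during which the arm holds its last target. There are 200 camera calls.

### The job

Make the bench safe before a phone is opened: with a fingertip, gently press down the raised half (the one nearer you) of the orange rocker on the worktop's power strip until it has tipped fully over to off. Then make the point-and-call check: point straight down at the rocker, and after it at the middle of the phone that lies on the black job book (not the other phone, on the bare worktop), each for two full seconds with the fingertips 2 to 4 cm above it and touching nothing. Never touch either phone or the book, leave everything else where it lies, and at the end draw back well up.

Things in the scene. Friction and masses are not known exactly. Their poses are not given: they have to be found in the camera images.
- strip: White mains power strip, 55 x 269 x 47 mm, screwed down on the worktop, four sockets in a row and one orange rocker switch. Origin: centre of its underside; z up, y along its length; the rocker is near the -y end, the lead leaves beside it. The casing's top, also round the rocker, is 42 mm above the worktop.
- rocker (a point): Centre of the rocker's top, over its tilt axis, 45 mm above the worktop. The rocker is 24 mm along the strip's x and 12 mm along the strip's y; it tilts about the strip's y axis. Axes as the strip.
- raised_end (a point): Outer end of the raised half with the switch on: 11 mm from the rocker's centre to the strip's -x side, 47 mm above the worktop (fixed to the strip, does not follow the rocker). Shut fingertips are broader than half the rocker: press straight down with their edge, covering only the outer 2 to 5 mm of the raised half; farther in, the rocker stops about level and can be pressed again farther out.
- strip_switch (a joint): Angle of the rocker, rad: near 0 = on (the half on the strip's -x side raised), 0.349 = off (that half fully down, the other raised). Pressing the raised end down about 4 mm, to about 43 mm above the worktop, tips it fully over to off; this takes 2 N at its end and up to 6 N half-way in (20 N is safe); the rocker stays where it is left (friction, no spring).
- job_book: Black spiral-bound notebook, closed, 210 x 153 mm, the cover 12 mm above the worktop (spiral 16 mm). Origin: about the centre of its underside; x along its 210 mm side.
- phone_job: Black phone, 144 x 68 x 8 mm, lying screen up on the job book: the next to be opened. Origin: centre of its underside; x along its length.
- screen_job (a point): Middle of that phone's screen, on its top face, 20 mm above the worktop; z up.
- phone_other: A like black phone, 144 x 68 x 8 mm, lying screen up on the bare worktop, not of this job. Origin: centre of its underside; x along its length.
- screen_other (a point): Middle of the other phone's screen, on its top face, 8 mm above the worktop.
- red_screwdriver: Red screwdriver lying on the worktop, 150 x 17 x 19 mm (bystander). Origin: centre of its underside, x along it.
- green_screwdriver: Green screwdriver beside it, 130 x 15 x 17 mm (bystander). Origin: centre of its underside, x along it.
- red_cutters: Side cutters with red handles, 114 x 44 x 10 mm (bystander). Origin: centre of the underside.
- blue_pliers: Flat pliers with blue handles, 124 x 44 x 10 mm (bystander). Origin: centre of the underside.
- rosin_tin: Small round tin of yellow rosin, 45 mm across, 18 mm high (bystander). Origin: centre of the underside.

How it is judged:
On the way, in this order (a step that is already met when the one before it is completed fails the run):
1. a fingertip has pressed the rocker fully over to off (value of joint strip_switch above 0.25 rad and contact force between the fingers and strip above 0.2 N).
2. pointing down at the rocker from just above, touching nothing of the strip, the switch off (horizontal distance between the grasp point and rocker below 0.018 m and z of the grasp point in the frame of rocker between 0 and 0.085 m and angle between the grasp point's own z axis and vertical above 2.3 rad and contact force between each of the fingers, the arm and strip below 0.1 N and value of joint strip_switch above 0.25 rad), for 1.5 s.
3. pointing down at the middle of the phone on the job book from just above, the switch still off (horizontal distance between the grasp point and screen_job below 0.03 m and z of the grasp point in the frame of screen_job between 0 and 0.085 m and angle between the grasp point's own z axis and vertical above 2.3 rad and value of joint strip_switch above 0.25 rad), for 1.5 s.
At the end, for the whole second after the job is handed in: The rocker is fully over to off (beyond 0.25 rad); phones and job book lie within 10 mm and the bystanders within 15 mm of where they were, at rest; the tool has been drawn back up (TCP more than 120 mm above the worktop) (value of joint strip_switch above 0.25 rad and height (world z) of the grasp point above 0.12 m and distance of each of phone_job, phone_other, job_book from where it was at the start of the episode below 0.01 m and distance of each of red_screwdriver, red_cutters, blue_pliers, rosin_tin, green_screwdriver from where it was at the start of the episode below 0.015 m and linear speed of each of phone_job, phone_other, job_book below 0.02 m/s); the robot touches nothing.
It fails at once if a phone or the job book is touched (contact force between any of the fingers, the arm and phone_job above 0.3 N or contact force between any of the fingers, the arm and phone_other above 0.3 N or contact force between any of the fingers, the arm and job_book above 0.3 N).
It fails at once if the other phone is pointed at: the tool brought down over its middle (horizontal distance between the grasp point and screen_other below 0.03 m and z of the grasp point in the frame of screen_other below 0.07 m).
It fails at once if the power strip is pressed harder than 40 N (contact force between any of the fingers, the arm and strip above 40 N).
It fails at once if a bystander is knocked away or picked up (moved more than 15 mm) (distance of any of red_screwdriver, red_cutters, blue_pliers, rosin_tin, green_screwdriver from where it was at the start of the episode above 0.015 m).
It also fails if it takes over 48 s, if anything falls off the work surface, if the arm or the gripper's body presses on something with over 40 N, if the wrist force passes 120 N, or if a joint passes its speed limit or range.

## Working session

There is one attempt and no reset: what is moved stays moved. The work goes in short steps, each a Python script; the robot and the scene stay as the last script left them, time stands still between calls to the robot, and variables do not carry over. Pictures are saved under pics/ and viewed, at most 10 in all, crops included, and the job is handed in when it is done.

```bash
mkdir -p pics
python3 - <<'E'
from rig import manip, viewer, order
import cv2,pickle
d={}
for n in("top","side"):
    c=viewer.camera(n);d[n]=c;cv2.imwrite(f"pics/{n}.png",c["image"][:,:,::-1]);print(n,{k:v for k,v in c.items() if k!="image"})
pickle.dump(d,open("c.pkl","wb"));print(manip.get_time(),manip.get_position(),manip.get_ee_rot())
E
```

```text
top {'fx': 481.60777898396526, 'fy': 481.60777898396526, 'cx': 319.22423318286775, 'cy': 237.7561749834309, 'k1': -0.030565224884189116, 'cam_to_world': array([[-0.024415  , -0.99854307,  0.04812122,  0.48983461],
       [-0.99964388,  0.02490391,  0.00958663, -0.00232127],
       [-0.01077107, -0.04787002, -0.9987955 ,  1.08172242],
       [ 0.        ,  0.        ,  0.        ,  1.        ]])}
side {'fx': 622.9961403576567, 'fy': 622.9961403576567, 'cx': 316.11229009354133, 'cy': 247.93241943733838, 'k1': -0.21779633784577737, 'cam_to_world': array([[-0.95167617, -0.20845508,  0.2255193 ,  0.25880623],
       [-0.30710159,  0.64846446, -0.6965504 ,  0.96606623],
       [-0.00104178, -0.73214775, -0.68114505,  0.97097285],
       [ 0.        ,  0.        ,  0.        ,  1.        ]])}
0.1 [ 0.27885992 -0.55880952  0.24932402] [-3.05653170e+00 -7.20140677e-01  4.35786134e-04]
```

View pics/top.png

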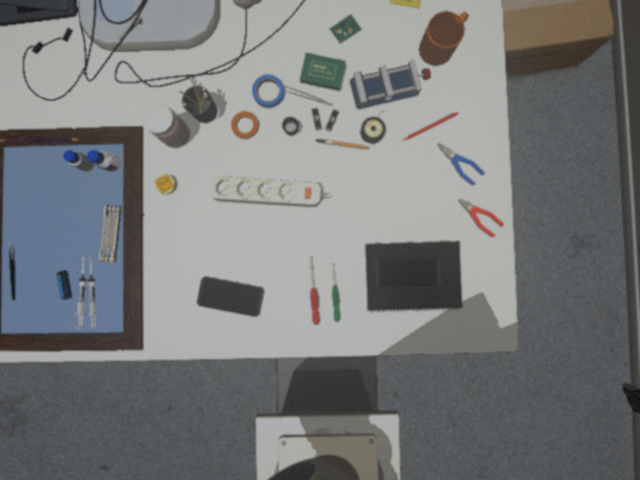

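View pics/side.png

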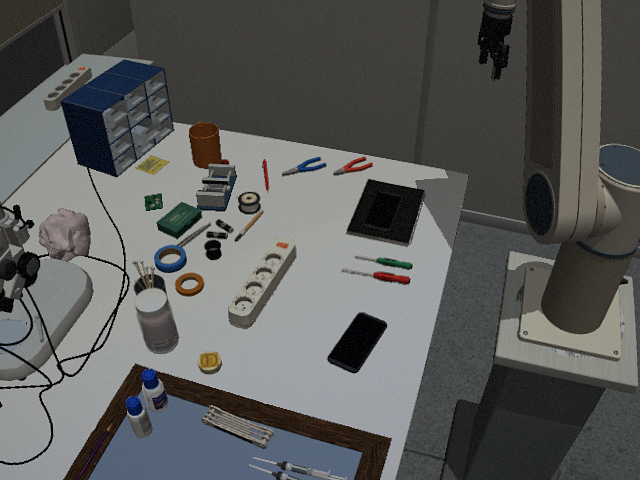

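The top view shows the strip at about (213–328, 178–205) with the orange rocker at (308,192). The job book is at about (366–461, 241–310) with its phone in the middle, near (408,273), and the other phone is at (230,296). The side view agrees. Next I'll measure from the top and side cameras.

```bash
cat > h.py <<'E'
import numpy as np,cv2
from scipy.spatial.transform import Rotation as R
def ray(c,uv,T=None):
    K=np.array([[c["fx"],0,c["cx"]],[0,c["fy"],c["cy"]],[0,0,1]])
    T=c["cam_to_world"] if T is None else T
    p=cv2.undistortPoints(np.float64(uv).reshape(-1,1,2),K,np.array([c["k1"],0,0,0]))[:,0]
    return T[:3,3],np.c_[p,np.ones(len(p))]@T[:3,:3].T
def plane(c,uv,z,T=None):
    o,d=ray(c,uv,T); return o+d*((z-o[2])/d[:,2])[:,None]
def mask(img,lo,hi,roi):
    h=cv2.cvtColor(img,cv2.COLOR_RGB2HSV); m=cv2.inRange(h,lo,hi); k=np.zeros_like(m); x0,y0,x1,y1=roi; k[y0:y1,x0:x1]=m[y0:y1,x0:x1]; return k
def big(m): 
    return max(cv2.findContours(m,cv2.RETR_EXTERNAL,cv2.CHAIN_APPROX_NONE)[0],key=cv2.contourArea)
def rect(c,m,z,T=None):
    p=plane(c,big(m)[:,0].astype(float),z,T)[:,:2]
    (cx,cy),(w,h),a=cv2.minAreaRect((p*1000).astype(np.float32))
    if w<h: w,h,a=h,w,a+90
    return np.round([cx,cy,w,h,(a+90)%180-90],1)   # mm, deg of long side
E
python3 - <<'E'
import pickle;from h import *
d=pickle.load(open("c.pkl","rb"));t,s=d["top"],d["side"]
def rep(n,c,lo,hi,roi,z):
    print(n,rect(c,mask(c["image"],lo,hi,roi),z))
for hi_s in (90,):
  rep("rocker top",t,(3,110,80),(18,255,255),(295,180,318,205),.045)
  rep("rocker side",s,(3,90,80),(18,255,255),(268,235,296,256),.045)
rep("strip top",t,(0,0,195),(179,255,255),(205,170,335,212),.042)
rep("book",t,(0,0,0),(179,255,75),(355,235,470,318),.012)
rep("other",t,(0,0,0),(179,255,75),(190,270,270,320),.008)
g=cv2.cvtColor(t["image"],cv2.COLOR_RGB2GRAY)
print(g[273,366:462:2]);print(g[240:312:2,408])
a=t["image"][165:320,200:470];a=cv2.convertScaleAbs(a,alpha=1.0)
b=cv2.LUT(a,np.uint8(255*(np.arange(256)/255)**.4))
cv2.imwrite("pics/crop.png",cv2.resize(b,(800,459),interpolation=cv2.INTER_CUBIC)[:,:,::-1])
E
```

```text
rocker top [638.5  30.6  19.6   6.5  -1.3]
rocker side [639.8  32.   23.7  14.7  -4.6]Traceback (most recent call last):
  File "<stdin>", line 8, in <module>
  File "<stdin>", line 4, in rep
  File "h.py", line 15, in rect
    p=plane(c,big(m)[:,0].astype(float),z,T)[:,:2]
              ~~~^^^
  File "h.py", line 13, in big
    return max(cv2.findContours(m,cv2.RETR_EXTERNAL,cv2.CHAIN_APPROX_NONE)[0],key=cv2.contourArea)
ValueError: max() iterable argument is empty
```

```bash
cat >> h.py <<'E'
def down(deg):  # tool z down, tool x at deg in world
    a=np.radians(deg); x=[np.cos(a),np.sin(a),0]; z=[0,0,-1]
    return R.from_matrix(np.c_[x,np.cross(z,x),z]).as_rotvec()
E
python3 - <<'E'
import pickle;from h import *
from rig import manip, viewer, order
d=pickle.load(open("c.pkl","rb"));t=d["top"]
g=cv2.cvtColor(t["image"],cv2.COLOR_RGB2GRAY)
print(g[273,366:462:3],g[240:312:3,408])
for n,roi,z in(("book",(355,235,470,318),.012),("other",(190,270,270,320),.008)):
    print(n,rect(t,mask(t["image"],(0,0,0),(179,255,75),roi),z))
manip.command_gripper(0.0,20)
for a in(-5,175):
    print(a,manip.solve_ik([.6,.03,.25],down(a)))
q=min((manip.solve_ik([.6,.03,.25],down(a)) for a in(-5,175)),key=lambda q:9 if q is None else abs(q[5]))
manip.set_joints(q)
p,r=manip.get_position(),manip.get_ee_rot()
c=viewer.camera("wrist");T=np.eye(4);T[:3,:3]=R.from_rotvec(r).as_matrix();T[:3,3]=p;c["T"]=T@c["mount"]
pickle.dump(c,open("w1.pkl","wb"));print(c["mount"],p,r,manip.get_width(),manip.get_time(),manip.get_contact_force())
cv2.imwrite("pics/w1.png",c["image"][:,:,::-1])
E
```

```text
[117  63  61  60  63  58  52  54  48  53  48  52  51  49  49  48  52  50
  47  48  51  41  49  48  64  58  55  56  55  54  51  64] [169  75  59  56  61  57  60  53  49  50  49  49  46  49  46  46  58  53
  52  52  48  51  49  94]
book [ 452.5 -198.6  205.8  144.9  -89.7]
other [416.7 209.8 137.3  63.1  77.9]
-5 [ 3.01485120e-02  3.87810913e-01  1.68529860e+00 -8.88178420e-16
  1.06848314e+00  1.68821130e+00]
175 [ 3.01485120e-02  3.87810913e-01  1.68529860e+00 -4.44089210e-16
  1.06848314e+00 -1.45338135e+00]
[[-6.68876550e-04 -9.57369009e-01 -2.88866982e-01  7.27295156e-02]
 [ 9.99999775e-01 -6.28053706e-04 -2.34008210e-04  3.03608664e-05]
 [ 4.26082290e-05 -2.88867074e-01  9.57369214e-01 -1.24411522e-01]
 [ 0.00000000e+00  0.00000000e+00  0.00000000e+00  1.00000000e+00]] [0.60006411 0.02921797 0.25002062] [ 1.39209579e-01  3.13846709e+00 -2.63935478e-04] -0.0003325149276274526 3.3 [-0.20903247 -1.05085465 -0.31848648]
```

View pics/w1.png

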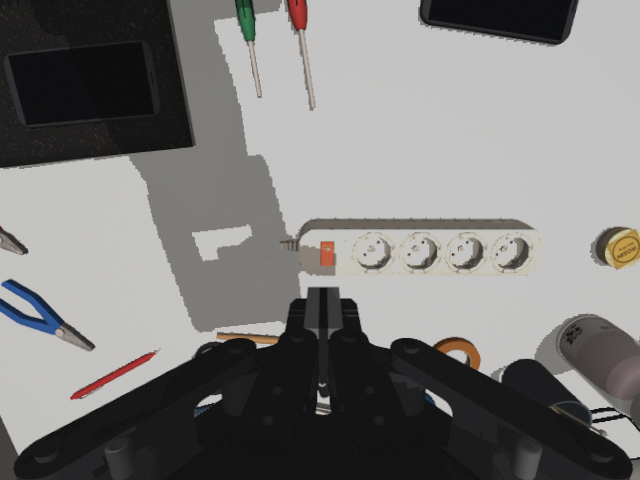

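The wrist view shows the rocker at (327,253), with the strip nearly square to the image. The job phone is centred near (83,83) on the book, and the shut fingertips end near (323,290).

Run:
```python
import pickle;from h import *
c=pickle.load(open("w1.pkl","rb"));I=c["image"];T=c["T"]
m=mask(I,(3,110,60),(18,255,255),(310,235,345,275));x=cv2.boundingRect(big(m));print(x,rect(c,m,.045,T),c["k1"])
g=cv2.cvtColor(I,cv2.COLOR_RGB2GRAY)
# lower (far) long edge of strip and sockets for direction
cs=[]
for col in range(345,525,4):
    cc=np.diff(g[262:290,col].astype(int)); cs.append((col,262+np.argmin(cc)+.5))
    
near=[(col,215+np.argmax(np.diff(g[215:245,col].astype(int)))+.5) for col in range(345,525,4)]
for n,e in(("far",cs),("near",near)):
    p=plane(c,np.array(e),.042,T)[:,:2]*1000; k=np.median(np.diff(p[::3],axis=0),axis=0)
    f=cv2.fitLine(p.astype(np.float32),cv2.DIST_HUBER,0,.01,.01).ravel();print(n,np.degrees(np.arctan2(f[1],f[0])),f[2:],np.std(p@[f[1],-f[0]]))
print("phone",plane(c,[(5,52),(150,41),(160,115),(18,127),(83,84)],.02,T).round(4).tolist())
q=cv2.LUT(I[0:180,0:210],np.uint8(255*(np.arange(256)/255)**.5)); 
r=cv2.resize(I[200:300,270:370],(480,480),interpolation=cv2.INTER_CUBIC)
q=cv2.resize(q,(320,274)); o=np.zeros((480,800,3),np.uint8);o[:,:480]=r;o[:274,480:]=q
cv2.imwrite("pics/crop2.png",o[:,:,::-1])
```

```text
(321, 242, 13, 24) [641.1  29.5  23.8  11.8  -5.2] -0.029391596071707445
far 84.69094 [664.1639 134.1743] 3.6880561126039777
near 84.918976 [625.6843  134.58208] 0.006691315535810604
phone [[0.4271, -0.2508, 0.02], [0.4332, -0.1129, 0.02], [0.497, -0.1171, 0.02], [0.4934, -0.2594, 0.02], [0.4624, -0.1841, 0.02]]
```

View pics/crop2.png

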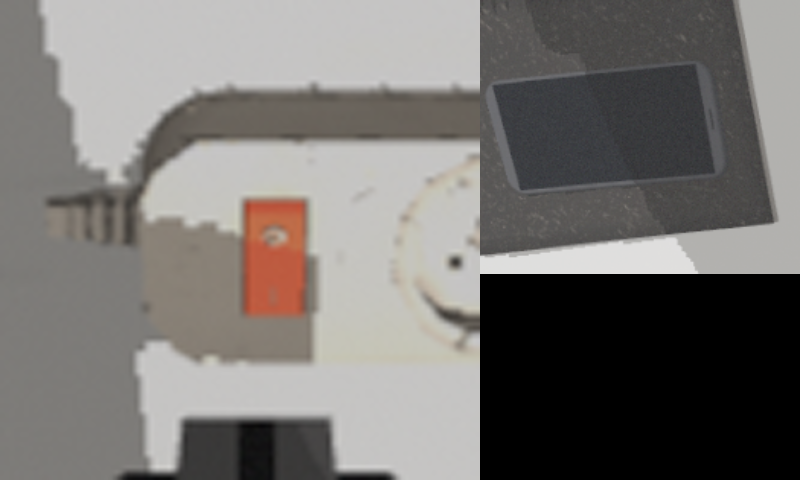

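The crop shows the full rocker outline (23.8 × 11.8 mm, so the fit is good) and the outline of the job phone. I'll turn the camera to the far side so it sees the pressing edge, and check that edge over the rocker.

Run:
```python
import pickle;from h import *
from rig import manip, viewer, order
rk=np.array([.641,.0295]);u=np.array([np.cos(np.radians(-5.2)),np.sin(np.radians(-5.2))])
P=rk-.0195*u;o=down(-5.2)
manip.move_to([*P,.15],o);manip.servo_line([*P,.095],o);manip.hold(.3)
p,r=manip.get_position(),manip.get_ee_rot()
c=viewer.camera("wrist");T=np.eye(4);T[:3,:3]=R.from_rotvec(r).as_matrix();T[:3,3]=p;W=T@c["mount"];c["T"]=W;pickle.dump(c,open("w2.pkl","wb"))
K=np.array([[c["fx"],0,c["cx"]],[0,c["fy"],c["cy"]],[0,0,1]]);M=np.linalg.inv(c["mount"])
pr=lambda X:cv2.projectPoints(np.float64(X),cv2.Rodrigues(M[:3,:3])[0],M[:3,3],K,np.array([c["k1"],0,0,0]))[0][:,0].round(1)
print("tip edge pred",pr([[.011,-.014,.019],[.011,0,.019],[.011,.014,.019]]))
print(P,p,r,manip.get_time(),manip.get_contact_force())
m=mask(c["image"],(3,110,60),(18,255,255),(200,150,450,400));print(cv2.boundingRect(big(m)),rect(c,m,.045,W))
cv2.imwrite("pics/w2.png",c["image"][:,:,::-1])
```

```text
tip edge pred [[291.2 284. ]
 [323.1 284. ]
 [355.1 283.9]]
[0.62158025 0.03126734] [0.62214805 0.03126065 0.09595472] [-3.13823001e+00  1.42547013e-01 -2.45067486e-03] 6.8167 [ 0.20688842 -0.63905541 -0.47759331]
(312, 220, 24, 45) [642.3  29.2  23.8  12.1  -5.2]
```

View pics/w2.png

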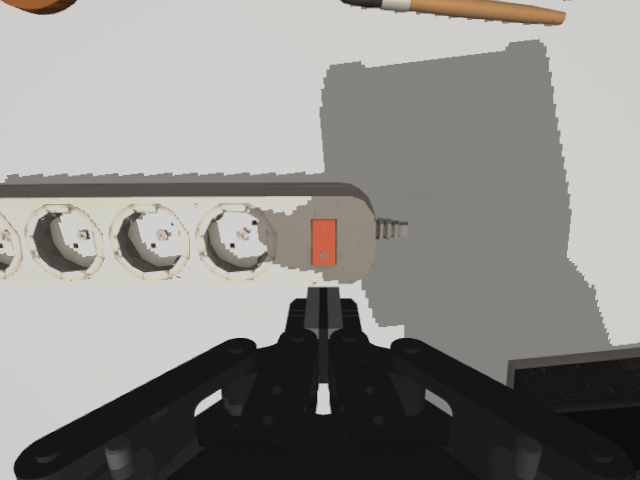

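The pressing edge is visible at row 288, columns 307–340. The rocker spans (312–336, 220–265). The edge sits a little behind the nominal position, so I'm moving 1.3 mm further in and pressing in small steps while watching the force.

Run:
```python
import pickle;from h import *
from rig import manip, viewer, order
rk=np.array([.642,.0293]);u=np.array([np.cos(np.radians(-5.2)),np.sin(np.radians(-5.2))])
P=rk-.0185*u;o=down(-5.2)
manip.servo_line([*P,.070],o,.05);manip.hold(.2);f0=manip.get_contact_force()[2];print(manip.get_position(),f0)
z=.070
while True:
    z-=.0007;manip.servo_line([*P,z],o,.01)
    f=manip.get_contact_force()[2]-f0;a=manip.get_position();print(round(z,4),a.round(4),round(f,1))
    if f>13 or z<.0585 or a[2]<.0606:break
manip.hold(.3);print(manip.get_position(),manip.get_contact_force()-[0,0,f0])
manip.servo_line([*P,.095],o,.08);manip.hold(.2)
p,r=manip.get_position(),manip.get_ee_rot()
c=viewer.camera("wrist");cv2.imwrite("pics/w3.png",cv2.resize(c["image"][180:310,250:410],(640,520))[:,:,::-1]);print(manip.get_time())
```

```text
[0.62380216 0.03097806 0.07029562] 0.17100210844176184
0.0693 [0.6236 0.031  0.0694] -0.3
0.0686 [0.6235 0.031  0.0685] 0.3
0.0679 [0.6235 0.031  0.0678] -0.5
0.0672 [0.6235 0.031  0.0671] 0.1
0.0665 [0.6236 0.031  0.0664] -0.3
0.0658 [0.6235 0.031  0.0658] -0.5
0.0651 [0.6235 0.031  0.0652] 1.7
0.0644 [0.6234 0.031  0.0644] 2.2
0.0637 [0.6236 0.031  0.0636] 1.6
0.063 [0.6235 0.031  0.0629] 2.1
0.0623 [0.6234 0.031  0.0622] 2.5
0.0616 [0.6234 0.031  0.0619] 5.8
0.0609 [0.6234 0.031  0.0617] 10.8
0.0602 [0.6235 0.031  0.0616] 16.4
[0.62348234 0.03101134 0.0615857 ] [-7.98988388  0.11931743 16.15463618]
12.3
```

View pics/w3.png

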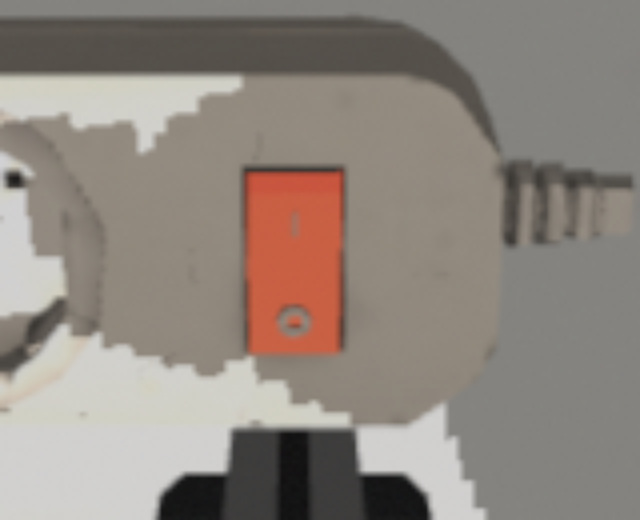

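The rocker tipped over: it gave way for 3.5 mm at about 2 N and then met a hard stop, and the far end face now shows. Next are the two pointing checks.

Run:
```python
from h import *
from rig import manip, viewer, order
o=down(-5.2)
manip.servo_line([.6417,.0293,.094],o,.05);manip.hold(2.4);print(manip.get_position(),manip.get_contact_force(),manip.get_time())
manip.servo_line([.6417,.0293,.20],o)
manip.move_to([.463,-.185,.20],o);manip.servo_line([.463,-.185,.069],o,.08);manip.hold(2.4);print(manip.get_position(),manip.get_contact_force())
c=viewer.camera("side");cv2.imwrite("pics/s2.png",c["image"][:,:,::-1])
manip.servo_line([.463,-.185,.25],o);manip.hold(.3);print(manip.get_position(),manip.get_time())
c=viewer.camera("top");cv2.imwrite("pics/t2.png",c["image"][:,:,::-1])
```

```text
[0.64170208 0.02930988 0.09399946] [-1.10715922  0.91288797 -0.16543153] 15.2167
[ 0.463009   -0.18501823  0.06899956] [-0.33801541 -1.01890832 -0.82203108]
[ 0.46283344 -0.18492559  0.24954814] 23.05
```

View pics/s2.png

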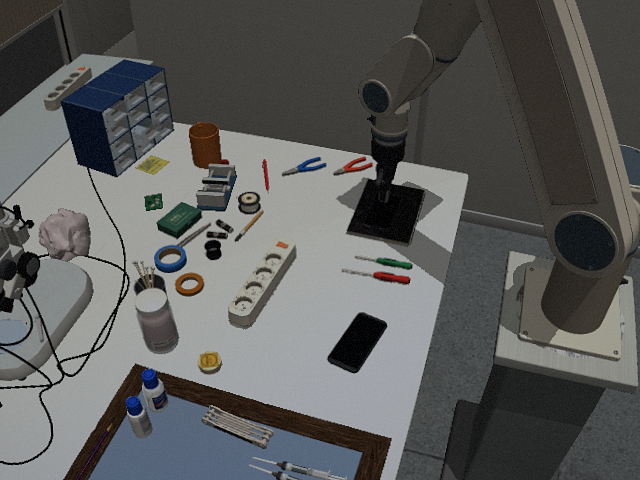

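The side view shows the fingers over the middle of the job phone at about (385,200), with everything else where it was. Handing in now.

```bash
python3 -c "
from rig import manip, viewer, order
print(order.sign_off())"
```

```text
the job is handed in; nothing more can be done
None
```

I pressed the rocker over to off, pointed at it and then at the middle of the phone on the job book for 2.4 s each with the fingertips about 3 cm above, drew the arm back up to 0.25 m, and handed the job in at about 23 s; the hand-in returned no verdict.

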